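Spread boot heels on the drying tray and rack the spreader

ROBOT

A 7-joint arm with a two-finger parallel gripper is mounted at the origin on the work surface. World frame = base frame: x ahead of the robot, y to its left, z up, the work surface at z = 0. Lengths are in mm, angles in rad, forces in N, time in s.
With the tool pointing down it reaches from about 400 to 875 mm from the base axis. Payload 4.4 kg.
Tool frame: the origin (TCP) lies between the finger pads; the fingertips stand 17 mm ahead of it and the grasp point (between the pads) lies 2 mm behind it; z points along the fingers, y is the line along which they close (so a half turn about z gives the same grasp; the last joint's range is limited). The gripper opens to 85 mm and grips with 20 to 120 N. Pads are 22 mm wide; open, the fingers measure 114 mm over their backs; the gripper's body (76 mm by 85 mm) begins 54 mm behind the grasp point. The pads swing forward as they close: fully open they stand 13 mm farther back than shut.
Start: joints at [-1.308, 0.628, 0.038, 1.517, -0.027, 0.996, -0.02], TCP at [209.867, 615.202, 248.313] pointing down, gripper open.
Joint ranges: [-3.06, 3.06], [-0.37, 2.12], [-1.25, 1.32], [0.18, 2.47], [-1.1, 4.24], [0.23, 1.98], [-2.94, 2.94]. Speed limits (rad/s): [2.57, 2.57, 3.14, 3.14, 3.14, 3.14, 3.14].

INTERFACE

Orientations are given as [roll, pitch, yaw] about the fixed x, y, z axes, in that order (R = Rz(yaw) Ry(pitch) Rx(roll)).
In Python, from cell import sensors, get_image, ctrl gives the robot as it stands.
- The arm moves only by the tool send_rows, never from a script. Its argument "series" is a list of rows, each a list of 3 entries, a list of its own where there are three numbers: the finger opening in mm, from 0 to 85.4, then the shift along the world's x, y, z in units of 60 mm (1.0 is 60 mm), then the turn, a rotation vector about the world's x, y, z in units of 5 degrees (1.0 is 5 degrees). A call has 1 to 8 rows; each row shifts and turns the commanded pose from where the row before left it; what a row does not reach is not made up. A row lasts 1/8 s, in which the tool goes at most 62.5 mm and 10.7 degrees, less where a joint would pass 70% of its speed; a pose out of reach is approached as far as the arm can. A call is refused whole if a number of a shift passes 1 or a number of a turn 1, either way. A call with a gripper value outside its range is refused whole. The fingers move at their own pace and stop on an object; the grip force is fixed at half the most. Time passes only in rows, so rows that do not move let the fingers close. It gives the time, the measured TCP pose, the force, the opening and the grip force at its end, in the units of the state.
- sensors.read_state(): the state, without advancing time (a new reading comes with each control period).
- get_image(name): name is "side" or "top"; returns a dict with "img" (480x640x3 uint8, red, green, blue), "depth" (480x640 float32, mm along the optical axis (not along the pixel's ray), 0 where there is no reading), "vfov" (degrees; the focal length in pixels is half the picture's height over the tangent of half this angle, whatever the lens; pixels are square), "cx", "cy" (the principal point, pixels), "k1" (the pictures are not rectified: a ray, as slopes to the right and down, at radius r is drawn at 1 + k1 r^2 times it, then the intrinsics apply), "world_to_cam" (4x4, takes a point from world to camera coordinates). Camera axes: x right, y down, z forward; pixel columns grow to the right and rows downward; lengths in mm; the calibration is good to about 2 mm. A picture is of the moment at which its call begins.
- ctrl.finish_job(): hands the job in; it is judged then, once.
The state is a dict: "clock": time; "qpos": joint angles; "qd": joint speeds; "tau": joint torques, N m; "eef_pos": TCP position; "tool_rot": TCP orientation; "force": force on the tool from outside, world axes, zero at the start; "torque": the same for the moment, N m; "width": finger opening in mm; "gripper_force": force on a finger pad.
Only numpy, scipy, OpenCV 4.12 (cv2) and the standard library are available. Lean on these libraries where they do the work, as an engineer would, in place of code of your own. Each camera call takes 0.05 s, during which the arm holds its last target. There are 200 camera calls.

TASK

Get the boot heels ready to dry: spread the heap of five heels over the whole tray in one even layer like the five spots on a die, one towards each corner and one in the middle, upright as they stand now and with clear space between them. The flat spreader lying in the tray is in the way: slide it blade first, right way up, fully home into the flat slot of its wooden holder beside the tray. Leave everything else on the table where it is.

Things in the scene. Friction and masses are not known exactly. Their poses are not given: they have to be found in the camera images.
- tray: fixed shallow grey-painted sheet-metal tray, 246 x 336 mm outside, floor 3 mm thick, walls 3 mm thick, rim 15 mm above the table; origin under its centre, x along the short side, y along the long side
- tray_mid (a point): centre of the tray's floor (3 mm above the table), same axes as the tray
- tray_a (a point): point on the tray's floor towards its corner at +x, +y (65 mm and 105 mm from the centre)
- tray_b (a point): point on the tray's floor towards its corner at +x, -y (65 mm and 105 mm from the centre)
- tray_c (a point): point on the tray's floor towards its corner at -x, +y (65 mm and 105 mm from the centre)
- tray_d (a point): point on the tray's floor towards its corner at -x, -y (65 mm and 105 mm from the centre)
- heel0: wooden boot heel block with a thin dark rubber underside, D-shaped from above: 50 mm along x (flat breast at -x, round back at +x), 58 mm along y, 40 mm high, 90 g; origin at the centre of its underside, z up; at the start in the bottom layer of the heap in the tray
- heel1: wooden boot heel block with a thin dark rubber underside, D-shaped from above: 50 mm along x (flat breast at -x, round back at +x), 58 mm along y, 40 mm high, 90 g; origin at the centre of its underside, z up; at the start in the bottom layer of the heap in the tray
- heel2: wooden boot heel block with a thin dark rubber underside, D-shaped from above: 50 mm along x (flat breast at -x, round back at +x), 58 mm along y, 40 mm high, 90 g; origin at the centre of its underside, z up; at the start in the bottom layer of the heap in the tray
- heel3: wooden boot heel block with a thin dark rubber underside, D-shaped from above: 50 mm along x (flat breast at -x, round back at +x), 58 mm along y, 40 mm high, 90 g; origin at the centre of its underside, z up; at the start in the top layer of the heap, standing on two others
- heel4: wooden boot heel block with a thin dark rubber underside, D-shaped from above: 50 mm along x (flat breast at -x, round back at +x), 58 mm along y, 40 mm high, 90 g; origin at the centre of its underside, z up; at the start in the top layer of the heap, standing on two others
- spreader: flat spreader lying in the tray: steel blade 85 mm long (x), 70 mm wide (y), 4 mm thick, and a pale wooden handle 85 mm long, 26 mm wide, 22 mm high that extends from the blade to -x, its underside level with the blade's; 170 mm long in all, 160 g, balance point 29 mm behind the origin; origin at the centre of the blade's underside, z up
- holder: fixed pale wooden block with dark steel lips, 97 x 100 mm, 32 mm high, left or right of the tray; flat slot, mouth at -x (42 mm before the origin, flared guides to 60 mm), takes the blade; slot floor 16 mm above the table, slot 76 mm wide, 10 mm high, stop 42.5 mm beyond the origin; lips, 52 mm apart, cover only the blade's edges. Origin under the slot's centre
- slot_home (a point): point on the slot's floor where the spreader's origin lies when it is fully home, holder's axes (+x is the way in)
- patterns: fixed stack of paper and card patterns, about 150 x 120 mm, 10 mm high, on the other side of the tray from the holder; origin under its centre
- hammer: shoemaker's hammer lying beyond the tray; origin under its middle
- glue_jar: amber glass jar with a black lid, 76 mm across, 60 mm high, beyond the tray; origin under its centre
- thread_cone: grey cone of thread, 64 mm across, 70 mm high, beyond the tray; origin under its centre
- wax: black disc of wax, 72 mm across, 26 mm high, beyond the tray, to the right; origin under its centre
- last: grey plastic shoe last, 230 mm long, 85 mm high, at the far left of the table; origin under its middle
- brush: brush lying at the far right of the table; origin under its middle
Not all that is in view belongs to the job. What is shaped like the spreader but pink is not meant.

How it is judged (in metres and radians):
At the end, for the whole second after the job is handed in: One heel within 50 mm of each of the tray's five points, centres over 80 mm apart, all upright (0.12 rad) on its floor (8 mm), at rest. Spreader at rest in the slot, right way up, within 12 mm of home (10 sideways, 8 in height), 0.12 rad yaw, 0.15 rad tilt (horizontal distance between any of heel0, heel1, heel2, heel3, heel4 and tray_a below 0.05 m and horizontal distance between any of heel0, heel1, heel2, heel3, heel4 and tray_b below 0.05 m and horizontal distance between any of heel0, heel1, heel2, heel3, heel4 and tray_c below 0.05 m and horizontal distance between any of heel0, heel1, heel2, heel3, heel4 and tray_d below 0.05 m and horizontal distance between any of heel0, heel1, heel2, heel3, heel4 and tray_mid below 0.05 m and angle between each of heel0, heel1, heel2, heel3, heel4's own z axis and vertical below 0.12 rad and z of each of heel0, heel1, heel2, heel3, heel4 in the frame of tray_mid below 0.008 m and linear speed of each of heel0, heel1, heel2, heel3, heel4, spreader below 0.02 m/s and horizontal distance between heel0 and heel1 above 0.08 m and horizontal distance between each of heel0, heel1 and heel2 above 0.08 m and horizontal distance between each of heel0, heel1, heel2 and heel3 above 0.08 m and horizontal distance between each of heel0, heel1, heel2, heel3 and heel4 above 0.08 m and x of spreader in the frame of slot_home between -0.012 and 0.01 m and y of spreader in the frame of slot_home between -0.01 and 0.01 m and z of spreader in the frame of slot_home between -0.006 and 0.008 m and angle between the x axis of spreader and the x axis of holder, either way round below 0.12 rad and angle between spreader's own z axis and vertical below 0.15 rad); the robot touches nothing.
It fails at once if the hammer, jar, thread cone, wax, last or brush is moved by more than 30 mm (distance of any of hammer, glue_jar, thread_cone, wax, last, brush from where it was at the start of the episode above 0.03 m).
It also fails if it takes over 72 s, if anything falls off the work surface, if the arm or the gripper's body presses on something with over 40 N, if the wrist force passes 120 N, or if a joint passes its speed limit or range.

## Working session

There is one attempt and no reset: what is moved stays moved. The work goes in short steps, Python scripts to look and compute and a tool call to move; the robot and the scene stay as the last step left them, time stands still between calls to the robot, and variables do not carry over. Pictures are saved under pics/ and viewed, at most 10 in all, crops included, and the job is handed in when it is done.

Besides the shell and the picture viewer there is one more tool, called after ">>>" as name([rows], argument=value, ...), one row to a line, values as JSON. send_rows: Moves the arm, as the interface text tells. Its arguments: {"type":"object","properties":{"series":{"type":"array"}},"required":["series"]}

```bash
ls; mkdir -p pics; cat > h.py <<'E'
import numpy as np, cv2
from cell import sensors, get_image, ctrl
def cam(name):
    d=get_image(name); d['f']=240/np.tan(np.radians(d['vfov'])/2); return d
def pts(d):
    """world xyz for every pixel from depth"""
    v,u=np.mgrid[0:480,0:640].astype(np.float32)
    K=np.array([[d['f'],0,d['cx']],[0,d['f'],d['cy']],[0,0,1]])
    n=cv2.undistortPoints(np.stack([u.ravel(),v.ravel()],1)[:,None],K,np.array([d['k1'],0,0,0,0.]))[:,0]
    z=d['depth'].ravel()
    c=np.c_[n[:,0]*z,n[:,1]*z,z,np.ones(len(z))]
    w=(np.linalg.inv(d['world_to_cam'])@c.T).T[:,:3]
    w[z==0]=np.nan
    return w.reshape(480,640,3)
E
python3 - <<'E'
from h import *
for n in ['top','side']:
    d=cam(n); cv2.imwrite(f'pics/{n}0.png',d['img'][:,:,::-1]); np.savez(f'{n}0.npz',**d)
    print(n,d['vfov'],d['cx'],d['cy'],d['k1'],np.linalg.inv(d['world_to_cam']).round(2).tolist())
s=sensors.read_state(); print(s)
E
```

```text
pics
top 44.880591848086205 316.84732162242784 239.40759971001236 -0.19434217537293008 [[-0.01, -0.98, 0.19, 231.57], [-1.0, 0.01, -0.01, 13.79], [0.01, -0.19, -0.98, 1422.3], [0.0, 0.0, 0.0, 1.0]]
side 52.58126413268204 317.14531699020364 238.58593816871576 -0.08962843478815356 [[0.66, -0.48, 0.58, -205.51], [-0.75, -0.4, 0.53, -655.24], [-0.02, -0.78, -0.62, 842.52], [0.0, 0.0, 0.0, 1.0]]
{'clock': 0.1, 'qpos': array([-1.30780383,  0.62924753,  0.0384628 ,  1.51826194, -0.0269939 ,
        0.99633901, -0.02000216]), 'qd': array([-0.00118784, -0.00253967,  0.00275296, -0.0011909 , -0.00150282,
       -0.00211932,  0.00094121]), 'tau': array([ 3.95959927e-03, -5.64544344e+01,  1.23063136e+00, -1.93977785e+01,
        1.12128735e-02,  5.36303764e-03,  1.16148968e-05]), 'eef_pos': array([209.6931649 , 614.67615322, 247.48727244]), 'tool_rot': array([-3.13985561e+00,  3.31566910e-05,  2.81278689e+00]), 'force': array([-0.63411525,  0.09426775,  0.37911471]), 'torque': array([ 0.0103659 , -0.00803814, -0.01803527]), 'gripper_force': 0.0, 'width': 85.18119257822757}
```

View pics/top0.png

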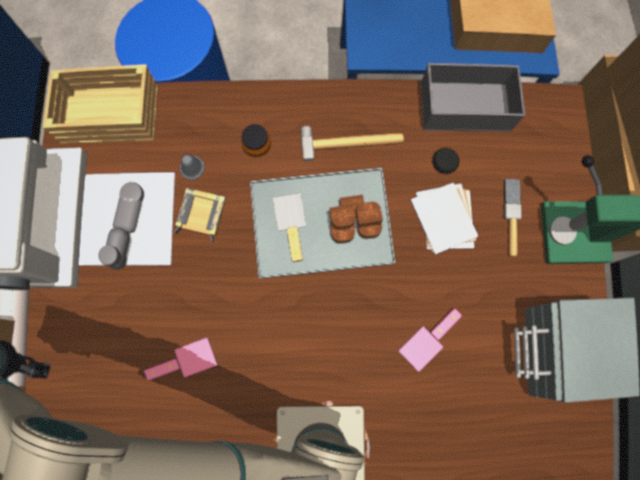

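View pics/side0.png

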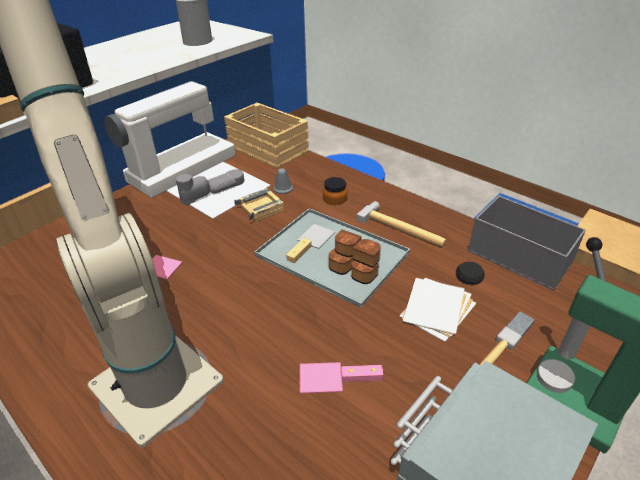

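The top view shows the tray at about (322,223), with the spreader's blade at (289,211) and its handle at (294,245). The heap is at about (356,219), the holder at (200,213), and two pink decoys lie nearer the robot. Next I'll take zoomed crops with metric data.

```bash
cat > m.py <<'E'
from h import *
d=dict(np.load('top0.npz')); W=pts(d); im=d['img'].astype(int); hsv=cv2.cvtColor(d['img'],cv2.COLOR_RGB2HSV)
x,y,z=W[...,0],W[...,1],W[...,2]
def rect(m,name):
    m=m.astype(np.uint8); n,l,s,c=cv2.connectedComponentsWithStats(m)
    for i in range(1,n):
        if s[i,4]<25: continue
        P=W[l==i]; P=P[~np.isnan(P[:,0])]
        r=cv2.minAreaRect(P[:,:2].astype(np.float32))
        print(name,'px',c[i].round(),'n',s[i,4],'rect',[np.round(a,1) for a in r],'z',np.nanmedian(P[:,2]).round(1),'mean',P.mean(0).round(1),cv2.boxPoints(r).round(0).tolist())
H,S,V=hsv[...,0],hsv[...,1],hsv[...,2]
roi=np.zeros((480,640),bool); roi[160:285,245:400]=1
tray=roi&(S<60)&(V>90); tray=cv2.morphologyEx(tray.astype(np.uint8),cv2.MORPH_CLOSE,np.ones((25,25)))
rect(tray,'tray')
rect(roi&(z>35)&(z<62),'h1'); rect(roi&(z>68),'h2')
rect(roi&(H>18)&(H<35)&(S>70)&(V>120),'handle')
rect(roi&(S<40)&(V>200),'blade')
hr=np.zeros((480,640),bool); hr[180:250,170:232]=1
rect(hr&(H>15)&(H<35)&(S>50)&(V>120),'holder')
rect(hr&(z>20),'holder20')
a=cv2.resize(d['img'][180:250,165:235],(400,400),interpolation=cv2.INTER_CUBIC)
b=cv2.resize(d['img'][180:250,325:395],(400,400),interpolation=cv2.INTER_CUBIC)
cv2.imwrite('pics/crop0.png',np.hstack([a,b])[:,:,::-1])
print('hold z (rows 188..240 step4, cols 174..228 step4)');print(z[186:244:4,172:230:4].round(0).astype(int))
print('heap z');print(z[194:244:4,326:386:4].round(0).astype(int))
E
python3 m.py
```

```text
tray px [321. 222.] n 13380 rect [array([574.6,  -9.3]), array([289.9, 342.5]), np.float64(5.6)] z 5.5 mean [552.5  -9.3  14.3] [[413.0, 147.0], [447.0, -194.0], [736.0, -165.0], [702.0, 175.0]]
h1 px [352. 201.] n 235 rect [array([580.9, -86.3]), array([63.3, 57.6]), np.float64(7.2)] z 44.0 mean [597.1 -85.9  44.2] [[546.0, -62.0], [553.0, -119.0], [616.0, -111.0], [609.0, -54.0]]
h1 px [342. 233.] n 317 rect [array([521.4, -57.7]), array([63.7, 45.4]), np.float64(79.3)] z 44.4 mean [517.9 -59.5  44.7] [[493.0, -85.0], [538.0, -93.0], [550.0, -31.0], [505.0, -22.0]]
h1 px [370. 229.] n 265 rect [array([ 525., -126.]), array([29.4, 60.1]), np.float64(1.6)] z 44.5 mean [ 525.5 -127.6   45. ] [[509.0, -96.0], [511.0, -156.0], [540.0, -156.0], [539.0, -96.0]]
h2 px [369. 213.] n 510 rect [array([ 559.9, -121.7]), array([52. , 58.8]), np.float64(8.1)] z 83.9 mean [ 557.  -122.    83.6] [[530.0, -96.0], [538.0, -154.0], [590.0, -147.0], [581.0, -89.0]]
h2 px [342. 215.] n 511 rect [array([551.2, -59.3]), array([51.3, 58.9]), np.float64(8.0)] z 83.7 mean [551.8 -58.9  83.5] [[522.0, -34.0]
[... 9603 characters left out ...]
        4
                     5                    2                    5]
 [                  -4                    4                    9
                    28                   16                   13
                     2                    3 -9223372036854775808
                     4                    1                    0
                     7                    1                    2]]m.py:24: RuntimeWarning: invalid value encountered in cast
  print('hold z (rows 188..240 step4, cols 174..228 step4)');print(z[186:244:4,172:230:4].round(0).astype(int))
m.py:25: RuntimeWarning: invalid value encountered in cast
  print('heap z');print(z[194:244:4,326:386:4].round(0).astype(int))
```

View pics/crop0.png

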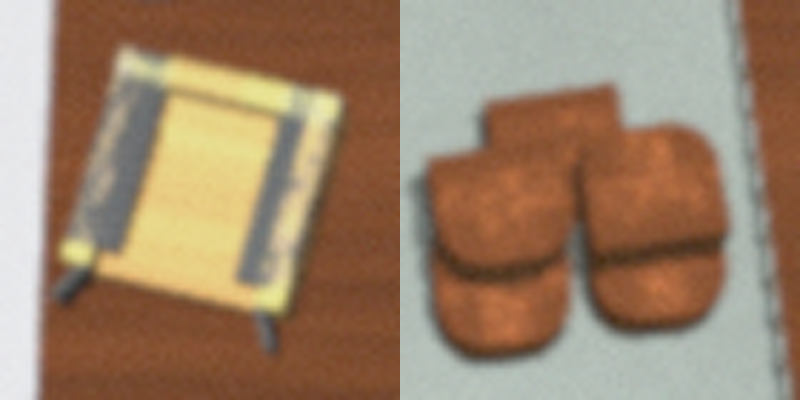

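The crop shows the holder's slot opening towards the robot (flares at crop (70,285) and (268,330)), with the way in pointing about −15° from world x. The heap has two top heels, and three bottom heels at lower-left, lower-right and back. Next I'll ray-cast the holder and tray edges.

```bash
cat >> h.py <<'E'
def ray(d,uv,h):
    K=np.array([[d['f'],0,d['cx']],[0,d['f'],d['cy']],[0,0,1]])
    n=cv2.undistortPoints(np.array(uv,float)[:,None],K,np.array([d['k1'],0,0,0,0.]))[:,0]
    M=np.linalg.inv(d['world_to_cam']); r=np.c_[n,np.ones(len(n))]@M[:3,:3].T
    return (M[:3,3]+r*((h-M[2,3])/r[:,2])[:,None])
E
python3 - <<'E'
from h import *
d=dict(np.load('top0.npz')); s=dict(np.load('side0.npz'))
cr=np.array([[163,95],[118,250],[280,125],[240,280],[120,48],[342,97],[288,315],[62,250]])/(400/70)+[165,180]-0.4
P=ray(d,cr,32); print(P.round(1).tolist())
for a,b in [(0,1),(2,3),(4,7),(5,6)]: v=P[a]-P[b]; print('dir',np.degrees(np.arctan2(v[1],v[0])).round(1),np.linalg.norm(v).round(1))
for a,b in [(4,5),(7,6),(0,2),(1,3)]: v=P[a]-P[b]; print('across',np.degrees(np.arctan2(v[1],v[0])).round(1)-90,np.linalg.norm(v).round(1))
print('centre block',P[4:].mean(0))
T=ray(d,[[251,181],[382.5,169],[395,264],[259,277]],15); print('tray',T.round(0).tolist(),T.mean(0))
v=T[0]-T[1]+T[3]-T[2]; print('tray yaw',np.degrees(np.arctan2(-v[0],v[1])))
c=cv2.resize(s['img'][180:230,225:295],(800,571),interpolation=cv2.INTER_CUBIC); cv2.imwrite('pics/sh.png',c[:,:,::-1])
# side-view spreader: handle top colour mask and blade mask
W=pts(s); hsv=cv2.cvtColor(s['img'],cv2.COLOR_RGB2HSV); H,S,V=cv2.split(hsv)
m=np.zeros((480,640),bool); m[215:270,270:335]=1
mm=m&(H>18)&(H<35)&(S>70)&(W[...,2]>20); print('handle side',np.nanmean(W[mm],0))
mb=(m&(S<40)&(V>200)); vv,uu=np.nonzero(mb); q=ray(s,np.c_[uu,vv],7); print('blade side',cv2.minAreaRect(q[:,:2].astype(np.float32)))
E
```

```text
[[617.1, 309.1, 32.0], [547.8, 326.5, 32.0], [602.8, 256.9, 32.0], [534.0, 272.5, 32.0], [638.7, 329.1, 32.0], [615.0, 230.0, 32.0], [518.4, 251.2, 32.0], [548.1, 351.2, 32.0]]
dir -14.1 71.4
dir -12.8 70.5
dir -13.7 93.3
dir -12.4 98.9
across -13.5 101.9
across -16.599999999999994 104.3
across -15.299999999999997 54.1
across -14.400000000000006 55.7
centre block [580.07204486 290.38388353  32.        ]
tray [[660.0, 166.0, 15.0], [689.0, -168.0, 15.0], [444.0, -190.0, 15.0], [415.0, 143.0, 15.0]] [552.07877106 -12.09328353  15.        ]
tray yaw 4.963850628079458
handle side [495.03696164  54.94111881  25.823669  ]
blade side ((528.6975708007812, 66.68048095703125), (195.05123901367188, 72.80095672607422), 5.57379674911499)
```

View pics/sh.png

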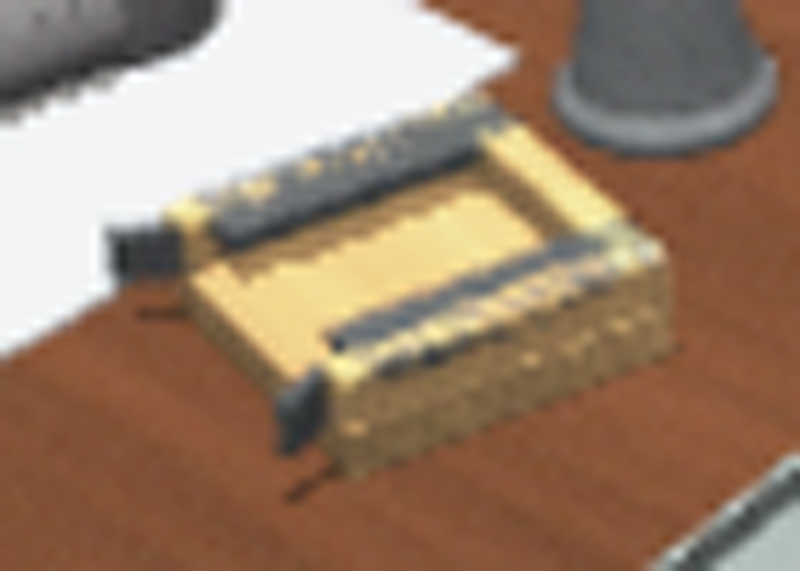

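The side crop confirms the slot's mouth faces the robot side, with flares at (145,250) and (300,410). My estimates are: holder origin (574,292), yaw −14°; tray centre (552,−12), yaw 5°. The first move is to the spreader's handle.

>>> send_rows([
  [85,[0.42,-0.8,0],[0,0,0.945]],
  [85,[0.44,-0.85,0],[0,0,0.945]],
  [85,[0.44,-0.85,0],[0,0,0.945]],
  [85,[0.44,-0.85,0],[0,0,0.945]],
  [85,[0.44,-0.85,0],[0,0,0.945]],
  [85,[0.44,-0.85,0],[0,0,0.945]],
  [85,[0.44,-0.85,0],[0,0,0]],
  [85,[0.44,-0.85,0],[0,0,0]],
])

```text
clock: 1.1
eef_pos: [420.4, 208.4, 248.3]
tool_rot: [3.142, -0.0, -2.975]
force: [-0.1, 0.8, 0.1]
width: 85.2
gripper_force: 0.0
```

>>> send_rows([
  [60,[0.344,-0.631,-0.5],[0,0,0]],
  [60,[0.344,-0.631,-0.5],[0,0,0]],
  [60,[0.344,-0.631,-0.5],[0,0,0]],
  [60,[0.344,-0.631,-0.5],[0,0,0]],
  [60,[0,0,-0.7],[0,0,0]],
  [60,[0,0,-0.65],[0,0,0]],
  [60,[0,0,-0.3],[0,0,0]],
  [60,[0,0,-0.1],[0,0,0]],
])

```text
clock: 2.1
eef_pos: [501.5, 58.6, 22.0]
tool_rot: [3.142, -0.003, -2.976]
force: [0.3, 0.2, -0.4]
width: 60.0
gripper_force: 0.0
```

Close and lift.

>>> send_rows([
  [10,[0,0,0],[0,0,0]],
  [10,[0,0,0],[0,0,0]],
  [10,[0,0,0],[0,0,0]],
  [10,[0,0,0],[0,0,0]],
  [10,[0,0,0.5],[0,0,0]],
  [10,[0,0,0.8],[0,0,0]],
  [10,[0,0,0.7],[0,0,0]],
  [10,[0,0,0],[0,0,0]],
])

```text
clock: 3.1
eef_pos: [504.5, 59.0, 146.4]
tool_rot: [-3.142, 0.007, -2.976]
force: [-0.6, -0.0, -1.2]
width: 24.8
gripper_force: 59.5
```

```bash
cat > sp.py <<'E'
from h import *
import sys
t=sensors.read_state(); print(t['eef_pos'].round(1),np.degrees(t['tool_rot']).round(1),t['force'].round(1),t['width'])
d=cam('top'); W=pts(d); H,S,V=cv2.split(cv2.cvtColor(d['img'],cv2.COLOR_RGB2HSV))
zb=t['eef_pos'][2]-22+7
m=((S<45)&(V>170)).astype(np.uint8); m[:160]=0; m[290:]=0
n,l,s,c=cv2.connectedComponentsWithStats(m)
for i in range(1,n):
    if s[i,4]<150 or s[i,4]>3000: continue
    vv,uu=np.nonzero(l==i); q=ray(d,np.c_[uu,vv],zb); P=W[l==i]
    r=cv2.minAreaRect(q[:,:2].astype(np.float32)); A=np.c_[P,np.ones(len(P))]; A=A[~np.isnan(A[:,0])]
    k=np.linalg.lstsq(np.c_[A[:,:2]-A[:,:2].mean(0),A[:,3]],A[:,2],rcond=None)[0]
    print(c[i].round(),s[i,4],[np.round(a,1) for a in r],'z fit slope x,y, z',k.round(3))
cv2.imwrite('pics/%s.png'%sys.argv[1],d['img'][:,:,::-1])
E
python3 sp.py s1
```

```text
[504.5  59.  146.4] [-180.     0.4 -170.5] [-0.6 -0.  -1.2] 24.772438038176023
[ 10. 209.] 2257 [array([560.5, 741.1]), array([277.7,  70.8]), np.float64(6.6)] z fit slope x,y, z [3.0000e-03 4.2000e-02 2.6948e+02]
[257. 216.] 216 [array([546.1, 138.6]), array([138.4,  15.1]), np.float64(6.4)] z fit slope x,y, z [ 0.007 -0.014  4.133]
[513. 211.] 197 [array([ 549.6, -459. ]), array([34.5, 34.4]), np.float64(85.0)] z fit slope x,y, z [-2.4000e-02  4.0000e-03  2.1707e+01]
[564. 236.] 225 [array([ 484.8, -582.3]), array([61.8, 28. ]), np.float64(87.1)] z fit slope x,y, z [-2.2000e-02  1.7000e-02  4.6722e+01]
[303. 281.] 818 [array([390.6,  38.3]), array([ 44.9, 118.5]), np.float64(4.5)] z fit slope x,y, z [6.10000e-02 5.10000e-02 8.50955e+02]
```

>>> send_rows([
  [10,[-0.36,0.786,0],[0,0,-0.94]],
  [10,[-0.36,0.786,0],[0,0,-0.94]],
  [10,[-0.36,0.786,0],[0,0,-0.94]],
  [10,[-0.36,0.786,0],[0,0,-0.94]],
  [10,[-0.36,0.786,-0.3],[0,0,-0.94]],
  [10,[-0.36,0.786,-0.3],[0,0,0]],
  [10,[0,0,-0.4],[0,0,0]],
  [10,[0,0,0],[0,0,0]],
])

```text
clock: 4.15
eef_pos: [370.6, 340.3, 80.7]
tool_rot: [-3.136, -0.003, 2.899]
force: [-0.7, -0.4, -2.1]
width: 24.9
gripper_force: 59.5
```

```bash
python3 sp.py s2; python3 - <<'E'
import cv2
from h import *
a=cv2.imread('pics/s2.png')[170:270,150:250]; s=cam('side'); b=s['img'][170:270,190:290,::-1]; np.savez('side2.npz',**s)
cv2.imwrite('pics/s2c.png',cv2.resize(np.hstack([a,b]),(800,400),interpolation=cv2.INTER_CUBIC))
E
```

```text
[370.6 340.3  80.7] [-179.7   -0.2  166.1] [-0.7 -0.4 -2.1] 24.885525024727453
[ 10. 209.] 2265 [array([577. , 778.1]), array([292.1,  74.4]), np.float64(6.6)] z fit slope x,y, z [1.00000e-03 4.20000e-02 2.69537e+02]
[513. 211.] 198 [array([ 565.9, -483.1]), array([36.3, 36.4]), np.float64(85.0)] z fit slope x,y, z [-2.1000e-02  3.0000e-02  2.1809e+01]
[564. 236.] 223 [array([ 497.7, -611.3]), array([62.3, 29.4]), np.float64(87.1)] z fit slope x,y, z [-3.5000e-02  1.0000e-02  4.6651e+01]
[187. 257.] 672 [array([449.9, 318.6]), array([69.1, 78.1]), np.float64(76.7)] z fit slope x,y, z [-1.400e-02 -8.000e-03  6.308e+01]
```

View pics/s2c.png

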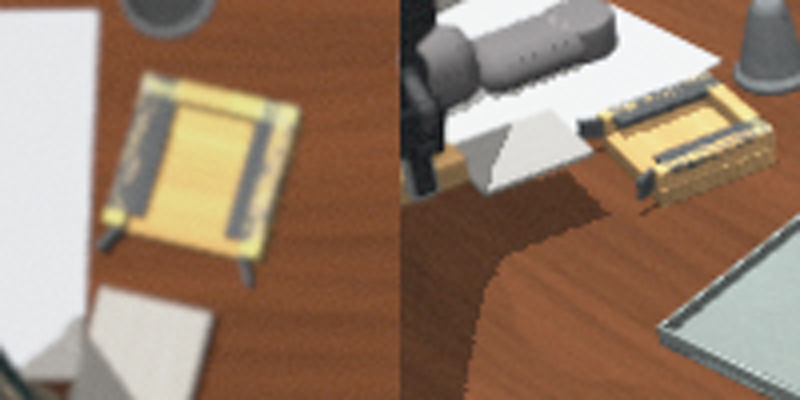

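The blade is held level (top view about (187,257)), and its axis is about 4 mm to the right of the slot line. I'll correct that, descend and re-measure just before the guides.

>>> send_rows([
  [10,[0.1,0,-0.3],[0,0,0]],
  [10,[0.1,-0.02,-0.3],[0,0,0]],
  [10,[0.138,0,-0.1],[0,0,0]],
  [10,[0,0,0],[0,0,0]],
])

```text
clock: 4.75
eef_pos: [394.1, 339.9, 40.6]
tool_rot: [-3.141, 0.0, 2.896]
force: [-0.0, -0.1, -0.1]
width: 24.4
gripper_force: 59.6
```

```bash
python3 sp.py s3; python3 - <<'E'
import cv2
a=cv2.imread('pics/s3.png')[180:265,160:240]
cv2.imwrite('pics/s3c.png',cv2.resize(a,(560,595),interpolation=cv2.INTER_CUBIC))
E
```

```text
[394.1 339.9  40.6] [-180.     0.   165.9] [-0.  -0.1 -0.1] 24.446938149645664
[ 10. 209.] 2265 [array([587.2, 800.6]), array([300.7,  76.6]), np.float64(6.6)] z fit slope x,y, z [2.00000e-03 4.00000e-02 2.69516e+02]
[513. 211.] 199 [array([ 575.6, -497.7]), array([37.4, 37.2]), np.float64(85.0)] z fit slope x,y, z [-0.056  0.039 21.461]
[564. 236.] 224 [array([ 505.5, -631.1]), array([66.9, 30.2]), np.float64(87.1)] z fit slope x,y, z [-4.5000e-02  1.1000e-02  4.6645e+01]
[191. 251.] 648 [array([471.9, 318.5]), array([69.3, 82.5]), np.float64(76.1)] z fit slope x,y, z [-1.500e-02 -1.000e-03  2.333e+01]
```

View pics/s3c.png

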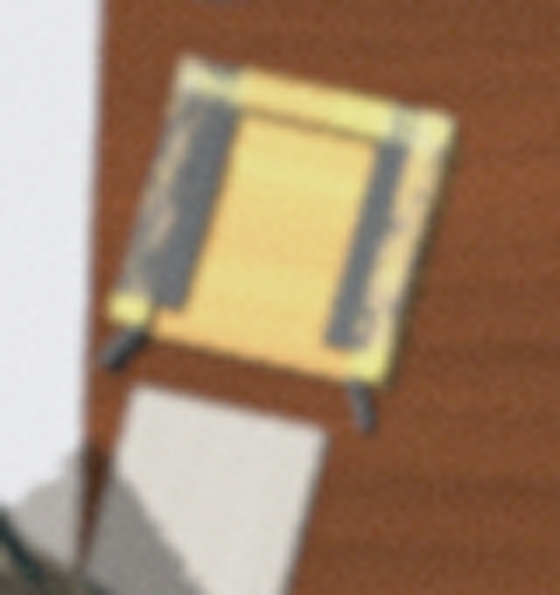

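The blade is square to the slot, mouth at crop (250,370), and about 1.5 mm left of the line. I'll trim that and insert gently.

>>> send_rows([
  [10,[0,-0.023,-0.035],[0,0,0]],
  [10,[0.2,-0.05,0],[0,0,0]],
  [10,[0.2,-0.05,0],[0,0,0]],
  [10,[0.2,-0.05,0],[0,0,0]],
  [10,[0.2,-0.05,0],[0,0,0]],
  [10,[0.2,-0.05,0],[0,0,0]],
  [10,[0,0,0],[0,0,0]],
])

```text
clock: 5.68
eef_pos: [454.6, 323.5, 39.2]
tool_rot: [3.141, 0.001, 2.896]
force: [0.0, 1.3, -1.2]
width: 24.6
gripper_force: 59.6
```

>>> send_rows([
  [10,[0.2,-0.05,0],[0,0,0]],
  [10,[0.2,-0.05,0],[0,0,0]],
  [10,[0.16,-0.04,0],[0,0,0]],
  [10,[0,0,0],[0,0,0]],
])

```text
clock: 6.18
eef_pos: [488.0, 315.2, 39.3]
tool_rot: [3.141, 0.001, 2.896]
force: [-0.7, 0.4, -1.9]
width: 24.8
gripper_force: 59.6
```

>>> send_rows([
  [10,[0.065,-0.016,0],[0,0,0]],
  [10,[0,0,0],[0,0,0]],
])

```text
clock: 6.42
eef_pos: [490.6, 314.8, 39.2]
tool_rot: [3.142, -0.0, 2.897]
force: [-0.4, -0.3, -2.2]
width: 24.8
gripper_force: 59.6
```

>>> send_rows([
  [10,[0.05,-0.012,0],[0,0,0]],
  [10,[0,0,0],[0,0,0]],
])

```text
clock: 6.68
eef_pos: [493.8, 314.0, 39.3]
tool_rot: [3.141, 0.0, 2.897]
force: [-1.1, -0.1, -1.7]
width: 24.3
gripper_force: 59.6
```

Continue until the stop is felt.

>>> send_rows([
  [10,[0.05,-0.012,0],[0,0,0]],
  [10,[0,0,0],[0,0,0]],
])

```text
clock: 6.92
eef_pos: [496.8, 313.3, 39.2]
tool_rot: [3.142, 0.0, 2.897]
force: [0.5, -0.3, -1.0]
width: 24.8
gripper_force: 59.6
```

>>> send_rows([
  [10,[0.04,-0.01,0],[0,0,0]],
  [10,[0,0,0],[0,0,0]],
])

```text
clock: 7.18
eef_pos: [497.1, 313.2, 38.9]
tool_rot: [-3.141, -0.003, 2.898]
force: [-5.2, 1.8, -0.3]
width: 24.7
gripper_force: 59.7
```

```bash
python3 sp.py s4; python3 - <<'E'
import cv2
a=cv2.imread('pics/s4.png')[180:265,160:240]
cv2.imwrite('pics/s4c.png',cv2.resize(a,(560,595),interpolation=cv2.INTER_CUBIC))
E
```

```text
[497.1 313.2  38.9] [-179.9   -0.2  166.1] [-5.2  1.8 -0.3] 24.724023668712835
[ 11. 213.] 2459 [array([581. , 804.3]), array([311.3,  79.9]), np.float64(4.7)] z fit slope x,y, z [2.50000e-02 8.00000e-02 2.68099e+02]
[202. 211.] 500 [array([572.3, 290.2]), array([53.7, 91.1]), np.float64(83.8)] z fit slope x,y, z [-1.7000e-02 -4.4000e-02  2.2251e+01]
[513. 211.] 213 [array([ 576.1, -498.4]), array([37.5, 40.1]), np.float64(85.3)] z fit slope x,y, z [-0.025  0.054 21.03 ]
[564. 236.] 235 [array([ 505.9, -631.9]), array([67.1, 30.4]), np.float64(86.9)] z fit slope x,y, z [-2.6000e-02  4.7000e-02  4.6314e+01]
[123. 268.] 760 [array([438.4, 483.3]), array([ 60.8, 107. ]), np.float64(39.8)] z fit slope x,y, z [1.67000e-01 6.00000e-02 7.56525e+02]
```

View pics/s4c.png

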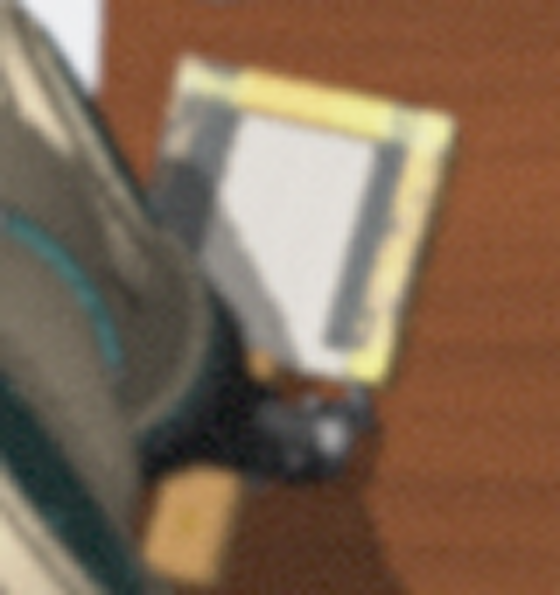

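The blade is home against the stop and under both lips. Release and rise.

>>> send_rows([
  [10,[0,0,-0.035],[0,0,0]],
  [44,[0,0,0],[0,0,0]],
  [44,[0,0,0],[0,0,0]],
  [44,[0,0,0.2],[0,0,0]],
  [44,[0,0,0.5],[0,0,0]],
  [44,[0,0,0.8],[0,0,0]],
  [85,[0,-0.6,0.7],[0,0,-0.97]],
  [85,[0,-0.9,0],[0,0,-0.97]],
])

```text
clock: 8.22
eef_pos: [501.8, 224.5, 173.4]
tool_rot: [3.133, 0.006, 2.729]
force: [1.2, -1.1, -1.3]
width: 78.5
gripper_force: 0.0
```

>>> send_rows([
  [85,[0.13,-0.95,0],[0,0,-0.97]],
  [85,[0.13,-0.95,0],[0,0,-0.97]],
  [85,[0.13,-0.95,0],[0,0,-0.97]],
  [85,[0.13,-0.9,0],[0,0,-0.97]],
  [85,[0.13,0,0],[0,0,-0.97]],
  [85,[0.13,0,0],[0,0,-0.97]],
  [85,[0.13,0,0],[0,0,-0.97]],
  [85,[0,0,0],[0,0,-0.97]],
])

```text
clock: 9.22
eef_pos: [554.7, -2.5, 170.1]
tool_rot: [3.14, 0.001, 2.048]
force: [1.0, 0.1, -0.8]
width: 85.0
gripper_force: 0.0
```

```bash
python3 sp.py s5; python3 - <<'E'
import cv2
a=cv2.imread('pics/s5.png')[180:265,160:240]
cv2.imwrite('pics/s5c.png',cv2.resize(a,(560,595),interpolation=cv2.INTER_CUBIC))
E
```

```text
[554.7  -2.5 170.1] [1.799e+02 1.000e-01 1.173e+02] [ 1.   0.1 -0.8] 85.01169871579197
[ 10. 209.] 2262 [array([554.4, 727.7]), array([272.6,  69.5]), np.float64(6.6)] z fit slope x,y, z [3.00000e-03 4.30000e-02 2.69535e+02]
[360. 228.] 2871 [array([524.6, -71.6]), array([213.5, 164.4]), np.float64(5.3)] z fit slope x,y, z [-1.000e-03 -1.000e-03  4.143e+00]
[264. 192.] 435 [array([584.2, 114.7]), array([56. , 65.5]), np.float64(5.9)] z fit slope x,y, z [-0.015 -0.019  4.296]
[199. 214.] 662 [array([540.9, 264.9]), array([62.8, 76.4]), np.float64(75.4)] z fit slope x,y, z [-7.0000e-03 -2.2000e-02  2.0826e+01]
[513. 211.] 195 [array([ 542.9, -451.3]), array([33.2, 34.5]), np.float64(0.0)] z fit slope x,y, z [-5.700e-02 -7.000e-03  2.112e+01]
[564. 236.] 226 [array([ 480.1, -571.3]), array([60.7, 27.4]), np.float64(87.1)] z fit slope x,y, z [-4.9000e-02  2.0000e-02  4.6543e+01]
```

View pics/s5c.png

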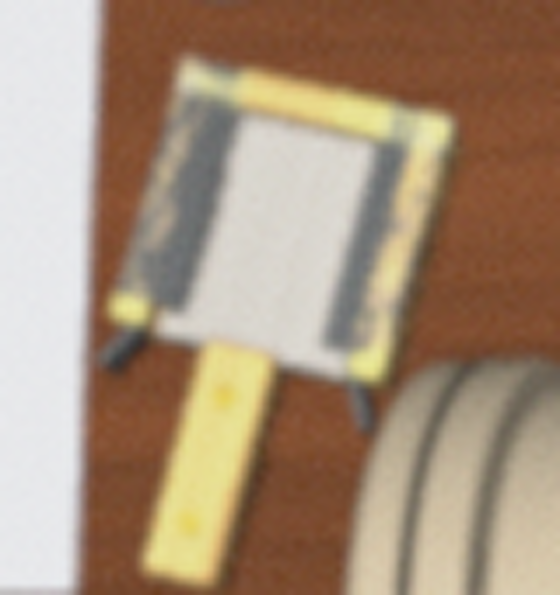

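The spreader sits fully home in the slot, its blade edge flush with the mouth at crop (250,350). Now the left top heel.

>>> send_rows([
  [85,[-0.05,-0.4,0],[0,0,-0.965]],
  [85,[0,-0.4,0],[0,0,-0.965]],
  [85,[0,-0.14,-0.2],[0,0,-0.965]],
  [85,[0,0,-0.4],[0,0,-0.965]],
  [85,[0,0,-0.5],[0,0,0]],
  [85,[0,0,-0.4],[0,0,0]],
  [85,[0,0,-0.23],[0,0,0]],
  [85,[0,0,0],[0,0,0]],
])

```text
clock: 10.28
eef_pos: [550.1, -59.9, 64.8]
tool_rot: [-3.14, 0.0, 1.712]
force: [-0.5, -0.1, 0.3]
width: 84.9
gripper_force: 0.0
```

>>> send_rows([
  [30,[0,0,0],[0,0,0]],
  [30,[0,0,0],[0,0,0]],
  [30,[0,0,0],[0,0,0]],
  [30,[0,0,0],[0,0,0]],
  [30,[0,0,0.3],[0,0,0]],
  [30,[0,0,0.6],[0,0,0]],
])

```text
clock: 11.02
eef_pos: [549.6, -58.4, 119.7]
tool_rot: [-3.139, -0.001, 1.714]
force: [0.2, -0.7, -0.4]
width: 49.4
gripper_force: 62.1
```

>>> send_rows([
  [30,[0.29,0.86,0],[0,0,0]],
  [30,[0.29,0.86,0],[0,0,0]],
  [30,[0.29,0.86,-0.2],[0,0,0]],
  [30,[0,0,-0.6],[0,0,0]],
  [30,[0,0,-0.5],[0,0,0]],
  [30,[0,0,-0.17],[0,0,0]],
  [30,[0,0,-0.05],[0,0,0]],
  [30,[0,0,0],[0,0,0]],
])

```text
clock: 12.02
eef_pos: [603.6, 96.0, 29.2]
tool_rot: [3.14, -0.0, 1.714]
force: [-0.7, -0.3, -0.5]
width: 49.1
gripper_force: 62.1
```

>>> send_rows([
  [30,[0,0,-0.055],[0,0,0]],
  [30,[0,0,0],[0,0,0]],
  [72,[0,0,0],[0,0,0]],
  [72,[0,0,0],[0,0,0]],
  [72,[0,0,0.5],[0,0,0]],
  [85,[0,0,0.9],[0,0,0]],
  [85,[-0.15,-0.7,0.5],[0,0,0]],
  [85,[-0.2,-0.9,0],[0,0,0]],
])

```text
clock: 13.02
eef_pos: [583.9, 0.6, 141.5]
tool_rot: [3.135, 0.0, 1.718]
force: [-0.5, -0.1, -0.1]
width: 84.8
gripper_force: 0.0
```

>>> send_rows([
  [85,[-0.2,-0.9,0],[0,0,0]],
  [85,[-0.18,-0.9,0],[0,0,0]],
  [85,[0,-0.2,-0.2],[0,0,0]],
  [85,[0,0,-0.4],[0,0,0]],
  [85,[0,0,-0.4],[0,0,0]],
  [85,[0,0,0],[0,0,0]],
])

```text
clock: 13.78
eef_pos: [557.8, -118.5, 77.0]
tool_rot: [-3.138, -0.002, 1.715]
force: [-0.1, -0.6, -0.9]
width: 84.9
gripper_force: 0.0
```

```bash
cat > hl.py <<'E'
from h import *
t=sensors.read_state(); print(t['eef_pos'].round(1),np.degrees(t['tool_rot']).round(1),t['force'].round(1),round(t['width'],1))
d=cam('top'); W=pts(d); H,S,V=cv2.split(cv2.cvtColor(d['img'],cv2.COLOR_RGB2HSV)); z=W[...,2]
roi=np.zeros((480,640),bool); roi[160:285,245:400]=1
br=roi&((H<16)|(H>172))&(S>90)
for lo,hi in [(34,60),(68,100)]:
    m=cv2.medianBlur((br&(z>lo)&(z<hi)).astype(np.uint8),3); n,l,s,c=cv2.connectedComponentsWithStats(m)
    for i in range(1,n):
        if s[i,4]<60: continue
        vv,uu=np.nonzero(l==i); zz=np.nanmedian(z[l==i]); q=ray(d,np.c_[uu,vv],zz)
        r=cv2.minAreaRect(q[:,:2].astype(np.float32)); print(c[i].round(),s[i,4],[np.round(a,1) for a in r],'z',zz.round(1))
E
python3 hl.py
```

```text
[ 557.8 -118.5   77. ] [-1.798e+02 -1.000e-01  9.830e+01] [-0.1 -0.6 -0.9] 84.9
[271. 198.] 133 [array([601.7, 111.8]), array([45.8, 22.2]), np.float64(0.3)] z 44.0
```

>>> send_rows([
  [85,[0.03,-0.05,-0.15],[0,0,0]],
  [85,[0,0,-0.05],[0,0,0]],
  [30,[0,0,0],[0,0,0]],
  [30,[0,0,0],[0,0,0]],
  [30,[0,0,0],[0,0,0]],
  [30,[0,0,0],[0,0,0]],
  [30,[0,0,0.3],[0,0,0]],
  [30,[0,0,0.6],[0,0,0]],
])

```text
clock: 14.82
eef_pos: [559.6, -122.5, 120.8]
tool_rot: [-3.138, -0.001, 1.714]
force: [0.8, 0.0, -0.9]
width: 49.5
gripper_force: 62.2
```

>>> send_rows([
  [30,[-0.32,0.865,0],[0,0,0]],
  [30,[-0.32,0.865,0],[0,0,0]],
  [30,[-0.32,0.865,0],[0,0,0]],
  [30,[-0.32,0.865,-0.2],[0,0,0]],
  [30,[0,0,-0.6],[0,0,0]],
  [30,[0,0,-0.5],[0,0,0]],
  [30,[0,0,-0.22],[0,0,0]],
  [30,[0,0,0],[0,0,0]],
])

```text
clock: 15.82
eef_pos: [483.9, 84.4, 29.5]
tool_rot: [-3.141, -0.0, 1.713]
force: [-0.1, -0.4, -0.2]
width: 49.4
gripper_force: 62.3
```

>>> send_rows([
  [30,[0,0,-0.05],[0,0,0]],
  [30,[0,0,0],[0,0,0]],
])

```text
clock: 16.08
eef_pos: [484.6, 84.7, 27.4]
tool_rot: [3.14, -0.0, 1.714]
force: [0.6, -0.1, -0.9]
width: 49.1
gripper_force: 62.2
```

>>> send_rows([
  [30,[0,0,-0.03],[0,0,0]],
  [30,[0,0,0],[0,0,0]],
  [72,[0,0,0],[0,0,0]],
  [72,[0,0,0],[0,0,0]],
  [72,[0,0,0.5],[0,0,0]],
  [85,[0,0,0.9],[0,0,0]],
  [85,[-0.3,0.5,0.5],[0,0,0]],
  [85,[-0.3,0.5,0],[0,0,0]],
])

```text
clock: 17.08
eef_pos: [449.2, 145.7, 140.9]
tool_rot: [3.137, -0.001, 1.713]
force: [-1.3, 1.2, 0.2]
width: 85.2
gripper_force: 0.0
```

```bash
python3 hl.py
```

```text
[449.2 145.7 140.9] [ 1.797e+02 -1.000e-01  9.810e+01] [-1.3  1.2  0.2] 85.2
[278. 199.] 414 [array([602.4,  94.3]), array([50.6, 54.1]), np.float64(9.2)] z 44.0
[361. 216.] 877 [array([ 562.8, -106.1]), array([125. ,  65.5]), np.float64(38.4)] z 44.3
[342. 230.] 440 [array([523.6, -60.8]), array([50.5, 57.5]), np.float64(7.7)] z 43.9
[282. 248.] 432 [array([483.4,  85.1]), array([49.8, 54.3]), np.float64(8.4)] z 43.6
```

```bash
python3 - <<'E'
from h import *
d=cam('top'); W=pts(d); z=W[...,2]
H,S,V=cv2.split(cv2.cvtColor(d['img'],cv2.COLOR_RGB2HSV))
v,u=np.mgrid[160:285,300:400]; q=ray(d,np.c_[u.ravel(),v.ravel()],43).reshape(125,100,3)
zz=cv2.medianBlur(np.nan_to_num(z[160:285,300:400]).astype(np.float32),3)
m=(zz>32)
for yy in range(-24,-168,-8):
    s=abs(q[...,1]-yy)<2; row=''
    for xx in range(480,640,4):
        k=s&(abs(q[...,0]-xx)<2); row+='#' if m[k].mean()>.5 else '.'
    print(yy,row)
cv2.imwrite('pics/hp.png',cv2.resize(d['img'][185:255,320:390],(600,600),interpolation=cv2.INTER_CUBIC)[:,:,::-1])
E
```

```text
-24 ........................................
-32 .............####.......................
-40 ......############......................
-48 .....############.......................
-56 .....#############.........#####........
-64 .....#############...############.......
-72 .....#############..#############.......
-80 .......###########..#############.......
-88 .........#####......#############.......
-96 .....................#############......
-104 .........#########################......
-112 ........#############..#########........
-120 ........############....................
-128 ........############....................
-136 ........#############...................
-144 .........############...................
-152 ..........###########...................
-160 ........................................
```

View pics/hp.png

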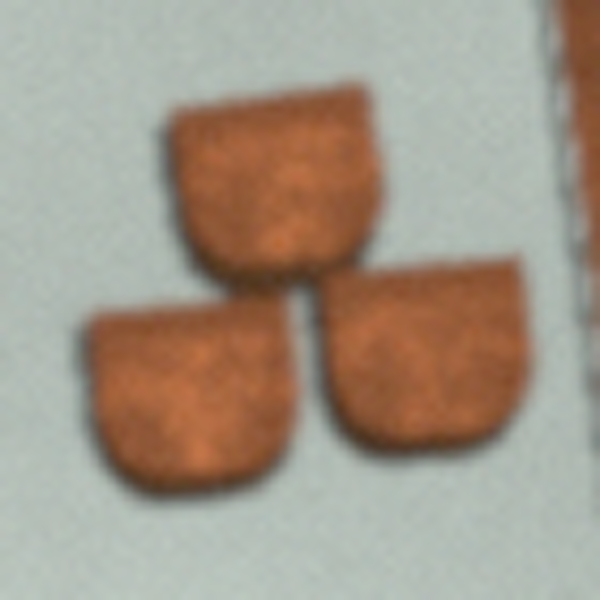

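The picture shows the three bottom heels: back one at crop (277,185), left front (195,395), right front (430,355). The back heel is nearly touching the right one's corner, so I'll take it first, gripping across its straight sides.

>>> send_rows([
  [85,[0.148,-0.242,0],[0,0,-1]],
  [85,[0.148,-0.242,0],[0,0,-1]],
  [85,[0.148,-0.242,0],[0,0,-1]],
  [85,[0.148,-0.242,0],[0,0,-1]],
  [85,[0.148,-0.242,0],[0,0,-1]],
  [85,[0.148,-0.242,0],[0,0,-1]],
  [85,[0.148,-0.242,0],[0,0,-1]],
  [85,[0.148,-0.242,0],[0,0,-1]],
])

```text
clock: 18.18
eef_pos: [519.6, 26.9, 138.7]
tool_rot: [3.141, 0.0, 1.009]
force: [0.8, 0.8, 0.1]
width: 85.2
gripper_force: 0.0
```

>>> send_rows([
  [85,[0.148,-0.242,0],[0,0,-1]],
  [85,[0.148,-0.242,0],[0,0,-1]],
  [85,[0.148,-0.242,0],[0,0,-1]],
  [85,[0.148,-0.242,0],[0,0,-1]],
  [85,[0.148,-0.242,0],[0,0,-1]],
  [85,[0.148,-0.242,0],[0,0,-1]],
  [85,[0.148,-0.242,0],[0,0,-1]],
  [85,[0.148,-0.242,0],[0,0,-1]],
])

```text
clock: 19.18
eef_pos: [590.4, -89.3, 138.6]
tool_rot: [3.141, 0.0, 0.312]
force: [-0.3, -0.2, 0.4]
width: 85.1
gripper_force: 0.0
```

>>> send_rows([
  [85,[0,0,-0.4],[0,0,-1]],
  [85,[0,0,-0.4],[0,0,-1]],
  [85,[0,0,-0.2],[0,0,0]],
  [85,[0,0,0],[0,0,0]],
])

```text
clock: 19.68
eef_pos: [589.7, -88.1, 78.1]
tool_rot: [-3.141, 0.001, 0.143]
force: [-0.3, 0.1, -0.1]
width: 84.9
gripper_force: 0.0
```

>>> send_rows([
  [85,[0.02,0.04,-0.4],[0,0,0]],
  [85,[0,0,-0.35],[0,0,0]],
  [85,[0,0,-0.12],[0,0,0]],
  [40,[0,0,0],[0,0,0]],
  [40,[0,0,0],[0,0,0]],
  [40,[0,0,0],[0,0,0]],
  [40,[0,0,0],[0,0,0]],
  [40,[0,0,0],[0,0,0]],
])

```text
clock: 20.68
eef_pos: [591.6, -85.2, 27.1]
tool_rot: [3.141, -0.001, 0.143]
force: [-0.1, 1.2, 4.2]
width: 57.2
gripper_force: 65.1
```

>>> send_rows([
  [40,[0,0,0.4],[0,0,0]],
  [40,[0,0,0.4],[0,0,0]],
  [40,[0.28,-0.19,0],[0,0,0]],
  [40,[0.28,-0.19,0],[0,0,0]],
  [40,[0,0,-0.4],[0,0,0]],
  [40,[0,0,-0.33],[0,0,0]],
  [40,[0,0,-0.04],[0,0,0]],
  [40,[0,0,0],[0,0,0]],
])

```text
clock: 21.68
eef_pos: [623.1, -106.9, 26.6]
tool_rot: [-3.14, 0.003, 0.143]
force: [0.8, 0.3, -1.6]
width: 57.1
gripper_force: 66.3
```

>>> send_rows([
  [40,[0,0,-0.01],[0,0,0]],
  [75,[0,0,0],[0,0,0]],
  [75,[0,0,0],[0,0,0]],
  [75,[0,0,0.4],[0,0,0]],
  [85,[0,0,0.8],[0,0,0]],
  [85,[0,0,0.6],[0,0,1]],
  [85,[-0.104,0.048,0],[0,0,1]],
  [85,[-0.104,0.048,0],[0,0,1]],
])

```text
clock: 22.68
eef_pos: [612.9, -102.6, 138.4]
tool_rot: [3.14, -0.003, 0.408]
force: [0.3, 0.2, 0.1]
width: 85.0
gripper_force: 0.0
```

>>> send_rows([
  [85,[-0.104,0.048,0],[0,0,1]],
  [85,[-0.104,0.048,0],[0,0,1]],
  [85,[-0.104,0.048,0],[0,0,1]],
  [85,[-0.104,0.048,0],[0,0,1]],
  [85,[-0.104,0.048,0],[0,0,1]],
  [85,[-0.104,0.048,0],[0,0,1]],
  [85,[-0.104,0.048,0],[0,0,1]],
  [85,[-0.104,0.048,0],[0,0,1]],
])

```text
clock: 23.68
eef_pos: [562.7, -79.7, 137.6]
tool_rot: [3.139, -0.0, 1.105]
force: [-0.5, -0.2, 0.3]
width: 84.9
gripper_force: 0.0
```

>>> send_rows([
  [85,[-0.104,0.048,0],[0,0,1]],
  [85,[-0.104,0.048,0],[0,0,1]],
  [85,[-0.104,0.048,0],[0,0,1]],
  [85,[-0.104,0.048,0],[0,0,1]],
  [85,[-0.104,0.048,0],[0,0,1]],
  [85,[-0.104,0.048,0],[0,0,1]],
  [85,[0,0,0],[0,0,1]],
  [85,[0,0,0],[0,0,0]],
])

```text
clock: 24.68
eef_pos: [525.5, -62.5, 137.3]
tool_rot: [3.139, 0.001, 1.712]
force: [-0.3, -0.0, 0.2]
width: 84.6
gripper_force: 0.0
```

```bash
python3 hl.py
```

```text
[525.5 -62.5 137.3] [179.9   0.   98.1] [-0.3 -0.   0.2] 84.6
[277. 196.] 280 [array([607.9,  95.1]), array([40.9, 54.9]), np.float64(11.4)] z 43.6
[370. 226.] 409 [array([ 534.3, -127. ]), array([56.5, 49.9]), np.float64(89.6)] z 43.9
```

>>> send_rows([
  [85,[-0.03,0.03,-0.6],[0,0,0]],
  [85,[0,0,-0.6],[0,0,0]],
  [85,[0,0,-0.5],[0,0,0]],
  [85,[0,0,-0.17],[0,0,0]],
  [85,[0,0,0],[0,0,0]],
])

```text
clock: 25.35
eef_pos: [523.3, -60.4, 23.7]
tool_rot: [-3.141, 0.0, 1.713]
force: [0.2, 0.5, 0.3]
width: 84.9
gripper_force: 0.0
```

>>> send_rows([
  [30,[0,0,0],[0,0,0]],
  [30,[0,0,0],[0,0,0]],
  [30,[0,0,0],[0,0,0]],
  [30,[0,0,0],[0,0,0]],
  [30,[0,0,0.4],[0,0,0]],
  [30,[0,0,0.2],[0,0,0]],
])

```text
clock: 26.1
eef_pos: [523.9, -60.2, 61.0]
tool_rot: [3.14, 0.0, 1.714]
force: [-0.1, -0.3, -0.2]
width: 49.8
gripper_force: 61.9
```

>>> send_rows([
  [30,[0.235,0.4,0],[0,0,0]],
  [30,[0.235,0.4,0],[0,0,0]],
  [30,[0,0,-0.4],[0,0,0]],
  [30,[0,0,-0.15],[0,0,0]],
  [30,[0,0,-0.05],[0,0,0]],
  [30,[0,0,0],[0,0,0]],
])

```text
clock: 26.85
eef_pos: [550.7, -11.8, 25.0]
tool_rot: [-3.141, -0.002, 1.713]
force: [-3.4, 1.7, 11.4]
width: 49.9
gripper_force: 62.5
```

>>> send_rows([
  [75,[0,0,0],[0,0,0]],
  [75,[0,0,0],[0,0,0]],
  [75,[0,0,0.4],[0,0,0]],
  [75,[0,0,0.8],[0,0,0]],
  [75,[0,0,0.8],[0,0,0]],
  [75,[-0.4,0.8,0],[0,0,0]],
  [75,[-0.4,0.8,0],[0,0,0]],
  [75,[-0.4,0.8,0],[0,0,0]],
])

```text
clock: 27.85
eef_pos: [478.9, 133.0, 143.8]
tool_rot: [3.141, -0.0, 1.713]
force: [-0.0, 0.7, -0.9]
width: 75.1
gripper_force: 0.0
```

>>> send_rows([
  [75,[-0.4,0.8,0],[0,0,0]],
  [75,[-0.3,0.8,0],[0,0,0]],
  [75,[0,0.9,0],[0,0,0]],
  [75,[0,0,0],[0,0,0]],
])

```text
clock: 28.35
eef_pos: [436.5, 287.2, 143.3]
tool_rot: [3.141, -0.002, 1.722]
force: [0.2, -1.3, 0.7]
width: 74.8
gripper_force: 0.0
```

```bash
python3 hl.py
```

```text
[436.5 287.2 143.3] [ 1.80e+02 -1.00e-01  9.87e+01] [ 0.2 -1.3  0.7] 74.8
[361. 193.] 427 [array([ 617. , -107.8]), array([50.1, 57.9]), np.float64(8.1)] z 43.9
[278. 199.] 411 [array([602.7,  94.3]), array([50.2, 54. ]), np.float64(9.2)] z 43.7
[322. 220.] 432 [array([550.1, -12.8]), array([56., 50.]), np.float64(89.5)] z 44.1
[369. 226.] 443 [array([ 533.8, -126.8]), array([50.4, 57.6]), np.float64(4.8)] z 44.2
[282. 248.] 431 [array([483.5,  85. ]), array([49.6, 54.6]), np.float64(7.7)] z 43.7
```

All heels are upright on the floor. The fifth is only just inside tolerance (38 mm off), so I'll shift it to its corner.

>>> send_rows([
  [85,[0.232,-0.985,0],[0,0,0]],
  [85,[0.232,-0.985,0],[0,0,0]],
  [85,[0.232,-0.985,0],[0,0,0]],
  [85,[0.232,-0.985,0],[0,0,0]],
  [85,[0.232,-0.985,0],[0,0,0]],
  [85,[0.232,-0.985,0],[0,0,-0.4]],
  [85,[0.232,-0.985,0],[0,0,0]],
  [85,[0,0,0],[0,0,0]],
])

```text
clock: 29.4
eef_pos: [534.1, -141.0, 144.3]
tool_rot: [3.14, 0.006, 1.667]
force: [-0.5, 0.3, -0.1]
width: 85.1
gripper_force: 0.0
```

>>> send_rows([
  [85,[0,0.235,-0.4],[0,0,0]],
  [85,[0,0,-0.6],[0,0,0]],
  [85,[0,0,0],[0,0,0]],
])

```text
clock: 29.78
eef_pos: [532.1, -117.6, 81.8]
tool_rot: [-3.136, -0.002, 1.678]
force: [0.2, -0.2, -0.2]
width: 85.3
gripper_force: 0.0
```

>>> send_rows([
  [85,[0,0,-0.5],[0,0,0]],
  [85,[0,0,-0.45],[0,0,0]],
  [85,[0,0,0],[0,0,0]],
])

```text
clock: 30.15
eef_pos: [533.8, -118.1, 26.5]
tool_rot: [-3.139, -0.001, 1.678]
force: [-0.9, -0.4, -0.0]
width: 85.0
gripper_force: 0.0
```

>>> send_rows([
  [85,[0,-0.14,0],[0,0,0]],
  [85,[0,0,0],[0,0,0]],
  [30,[0,0,0],[0,0,0]],
  [30,[0,0,0],[0,0,0]],
  [30,[0,0,0],[0,0,0]],
  [30,[0,0,0],[0,0,0]],
  [30,[0,0,0.4],[0,0,0]],
  [30,[0,0,0],[0,0,0]],
])

```text
clock: 31.15
eef_pos: [535.9, -126.3, 51.7]
tool_rot: [3.139, 0.001, 1.68]
force: [0.0, -1.0, -1.6]
width: 49.4
gripper_force: 62.2
```

>>> send_rows([
  [30,[-0.28,0.05,0],[0,0,0]],
  [30,[-0.28,0.05,0],[0,0,0]],
  [30,[0,0,-0.3],[0,0,0]],
  [30,[0,0,-0.09],[0,0,0]],
  [30,[0,0,0],[0,0,0]],
])

```text
clock: 31.78
eef_pos: [500.4, -119.7, 27.3]
tool_rot: [-3.14, -0.001, 1.679]
force: [-3.2, 1.0, 6.7]
width: 49.3
gripper_force: 62.9
```

Touching down; release, withdraw and check.

>>> send_rows([
  [75,[0,0,0],[0,0,0]],
  [75,[0,0,0],[0,0,0]],
  [75,[0,0,0.4],[0,0,0]],
  [75,[0,0,0.8],[0,0,0]],
  [75,[0,0,0.9],[0,0,0]],
  [75,[-0.3,0.8,0.2],[0,0,0]],
  [75,[-0.3,0.8,0],[0,0,0]],
  [75,[-0.2,0.8,0],[0,0,0]],
])

```text
clock: 32.78
eef_pos: [452.7, 25.3, 165.5]
tool_rot: [3.141, -0.0, 1.679]
force: [-0.3, 0.7, -1.0]
width: 75.0
gripper_force: 0.0
```

>>> send_rows([
  [75,[0,0.9,0],[0,0,0]],
  [75,[0,0.9,0],[0,0,0]],
  [75,[0,0.9,0],[0,0,0]],
  [75,[0,0.9,0],[0,0,0]],
  [75,[0,0.5,0],[0,0,0]],
  [75,[0,0,0],[0,0,0]],
  [75,[0,0,0],[0,0,0]],
])

```text
clock: 33.65
eef_pos: [453.2, 268.8, 165.1]
tool_rot: [-3.141, 0.001, 1.678]
force: [-0.7, -0.5, 0.6]
width: 74.9
gripper_force: 0.0
```

```bash
python3 hl.py; python3 - <<'E'
from h import *
a=cam('top')['img'][110:290,130:460]; b=cam('side')['img'][150:330,190:520]
cv2.imwrite('pics/end.png',cv2.resize(np.vstack([a,b]),(550,600))[:,:,::-1])
E
```

```text
[453.2 268.8 165.1] [-1.80e+02  1.00e-01  9.62e+01] [-0.7 -0.5  0.6] 74.9
[361. 193.] 426 [array([ 617.1, -107.7]), array([49.7, 57.9]), np.float64(8.1)] z 44.1
[278. 199.] 417 [array([602.2,  94.5]), array([51. , 54.5]), np.float64(9.2)] z 43.8
[322. 220.] 430 [array([549.4, -12.9]), array([49.9, 56. ]), np.float64(5.4)] z 44.1
[367. 240.] 444 [array([ 499.1, -120.5]), array([50. , 57.5]), np.float64(5.2)] z 44.3
[282. 248.] 433 [array([483.2,  85. ]), array([50. , 54.4]), np.float64(9.1)] z 43.5
```

View pics/end.png

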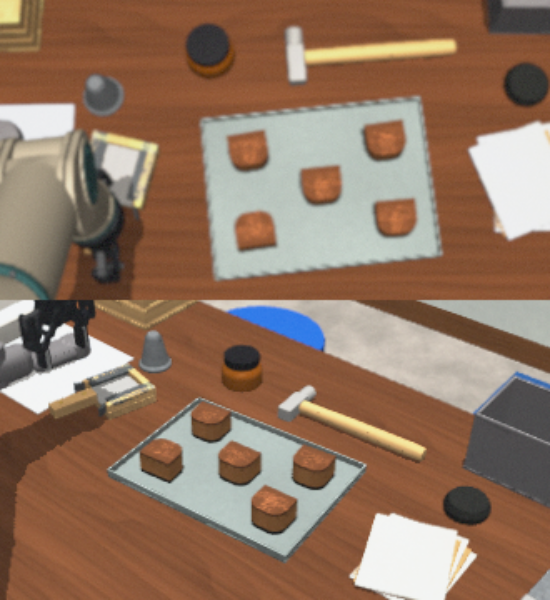

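The final view shows the five heels upright in a die pattern (centre heel at (320,185)) and the spreader in its holder (side view (110,390)). Nothing else has moved.

```bash
python3 -c "
from cell import ctrl
print(ctrl.finish_job())"
```

```text
the job is handed in; nothing more can be done
None
```

I handed the job in at about 34 s: the five heels stand upright in a die pattern, each within about 10 mm of its point by camera, and the spreader is fully home in its slot; the final judgement was not shown.

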